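# Sweep the board jig and bolt its spring gate

### The arm

A 6-joint arm with a two-finger parallel gripper is mounted at the origin on the work surface. World frame = base frame: x ahead of the robot, y to its left, z up, the work surface at z = 0. Lengths are in m, angles in rad, forces in N, time in s.
With the tool pointing down it reaches from about 0.425 to 1.125 m from the base axis. Payload 14.9 kg.
Tool frame: the origin (TCP) lies midway between the tips of the shut fingers; the grasp point (between the pads) lies 19 mm behind it; z points along the fingers, y is the line along which they close (so a half turn about z gives the same grasp; the last joint's range is limited). The gripper opens to 91 mm and grips with 3 to 60 N. Pads are 32 mm wide; open, the fingers measure 118 mm over their backs; the gripper's body (76 mm by 178 mm) begins 60 mm behind the grasp point.
Start: joints at [-1.24, 0.379, 1.734, -0, 1.028, -0.033], TCP at [0.249, -0.654, 0.19] pointing down, gripper open.
Joint ranges: [-2.77, 2.77], [-0.74, 2.19], [0, 2.66], [-1.06, 4.2], [0.31, 2.87], [-3.08, 3.08]. Speed limits (rad/s): [1.89, 1.89, 2.39, 3.14, 3.14, 3.14].

### API

Orientations are given as a unit quaternion [x, y, z, w].
In Python, from plant import readout, cams, job gives the robot as it stands.
- The arm moves only by the tool servo_tool, never from a script. Its argument "targets" is one flat list of numbers, 5 for each row, row after row: the shift along the tool's x, y, z in m, then the turn about the tool's z in rad, then the opening, from 0 (shut) to 1 (fully open). A call has 1 to 5 rows; each row shifts and turns the commanded pose from where the row before left it, along the tool's axes as they then stand; what a row does not reach is not made up. A row lasts 1/8 s, in which the tool goes at most 62.5 mm and 10.7 degrees, less where a joint would pass 70% of its speed; a pose out of reach is approached as far as the arm can. A call with a gripper value outside its range is refused whole. The fingers move at their own pace and stop on an object; the grip force is fixed at half the most. Time passes only in rows, so rows that do not move let the fingers close. It gives the time, the measured TCP pose, the force, the opening and the grip force at its end, in the units of the state.
- readout.state(): the state, without advancing time (a new reading comes with each control period).
- cams.grab_frame(name): name is "scene" or "top"; returns (picture, depth): 480x640x3 uint8, red, green, blue; 480x640 float32, m along the optical axis (not along the pixel's ray), 0 where there is no reading.
- cams.camera_params(name): a dict with "camera_matrix" (3x3 intrinsics, pixels), "view" (4x4, takes a point from world to camera coordinates). Camera axes: x right, y down, z forward; pixel columns grow to the right and rows downward; lengths in m; the calibration is good to about 2 mm. A picture is of the moment at which its call begins. camera_params takes no time and is no camera call.
- job.close_job(): hands the job in; it is judged then, once.
Trained networks look in the newest picture that a camera, given by its name, has taken for a name from the list of things; names that differ only in an ending like _2 or _b are one class to them, and where a whole thing is asked for, a point or a joint stands for the part that bears it (a point fixed in the world has none). Each returns a list of dicts, best first, with "score" (0 to 1); they miss things now and then, are a little off and sometimes report something else, mostly with a low value. They report only what shows in the picture. A call takes as long as a camera call.
- cams.search_frame(query, camera): "position" ([x, y, z] in m, in world coordinates, good to about 4 mm: the middle of the surface that is visible of it).
The state is a dict: "t": time; "joint_positions": joint angles; "dq": joint speeds; "tau": joint torques, N m; "eef_pos": TCP position; "eef_rot": TCP orientation; "force": force on the tool from outside, world axes, zero at the start; "wrist_torque": the same for the moment, N m; "grip_width": finger opening in m; "finger_force": force on a finger pad.
Only numpy, scipy, OpenCV 4.12 (cv2) and the standard library are available. Lean on these libraries where they do the work, as an engineer would, in place of code of your own. Each camera call takes 0.05 s, during which the arm holds its last target. There are 200 camera calls.

### The job

Hold the brush and sweep the three loose key switches off the blue board in the jig into the trough at its side, without touching them with the fingers, then put the brush down on the table clear of the jig. Swing the spring gate down by its rail until it is held on the half-way catch and let go of it; then take it by the bolt's knob, press it down until you feel it gently meet the end catch and, holding it there, slide the bolt fully home under the lip, so that the gate stays shut when you let go. Do not press the gate hard on the end catch, and leave the other things on the table where they are.

Things in the scene. Friction and masses are not known exactly. Their poses are not given: they have to be found in the camera images.
- jig: board jig fixed on the table. Origin on the table under the middle of the board; x points from the open front to the hinge, y to the scrap trough, z up. Upright wires (y -39 and -1, x 118..150, up to z 174) flank the knob while the gate is open, so it cannot be gripped then. Hinge axis parallel to y through x = 75, z = 58, brackets up to z 70.
- board_mid (a point): middle of the top of the blue board in the jig, flat, 34 above the table; it covers jig x -62..62, y -80..80. Axes as the jig's
- trough (a point): middle of the floor of the scrap trough, an open grey tray on the table directly beyond the board's +y edge; inside jig x -61..61, y 85..179; floor 5, walls 26 above the table
- gate (a joint): gate angle about the hinge (rad): 0 = flat over the board, 1.83 = fully open, leaning back, where it starts. A point r from the axis along the gate lies at jig x = 75 - r cos(angle), z = 58 + r sin(angle). The end catch stops it somewhere between 0.0 and 0.11, depending on how the catch was set, which is not measured.
- gate_frame (a point): spring gate, an open frame: flat arms at y -75 and 75, a round rail joining their ends 140 from the axis, a flat crossbar (24 wide, 8 thick) 100 from the axis. 0.27 kg; the spring pushes it open with 0.3 x (2.8 - angle) N m. Origin on the hinge axis, middle; at angle 0 its axes are the jig's (gate along -x)
- pawl_nose (a point): nose of the half-way catch, a sprung pawl at jig x 20..50, y -91, up to z 90. A gate moved down below about 0.42 rad clicks under it, and then cannot open beyond about 0.52 rad; it can still go on down
- rail_grip (a point): centre of the gate's round rail (12 in diameter, along y) at the free place to grip it, jig y = 40; axes as the gate's. Here the rail can turn between the fingers
- knob (a point): on the axis of the bolt's knob, a round post 16 in diameter standing at right angles on the gate's outer face (up when shut), 100 from the hinge axis. This point is 36 out from the crossbar's mid plane; post's end 52 out, crossbar face 4 out, bolt rod (10 thick, along y, under the fingertips) up to 15 out. Axes as the gate's; jig x = 75-100cos+36sin, z = 58+100sin+36cos of the angle
- bolt (a joint): travel of the bolt along the gate towards jig -y (m): 0 = drawn back (start 0 to 0.003, knob at jig y = -20 minus the travel), 0.024 = fully home. About 1.5 N of friction; stays where left. It can enter under the lip only while the gate is pressed on the end catch (clearance about 2.5); then it keeps the gate shut
- catch: foot of the end catch, 30 x 22 x 52, on the jig at x -25, y -120 (origin, on the table). It carries a C-shaped head whose height was set anywhere within 10: a pad under the crossbar's end (jig y -80..-136, top z 54 to 64) and a lip over the bolt's path (jig y -98..-136, underside 21.5 above the pad, top at most z 94). More than 45 N from the gate or bolt on it is too hard
- brush_grip (a point): where to grip the bench brush: the middle of its wooden handle (20 wide along y, 16 thick, centre 42 above the tips of the bristles) 78 from the middle of the head. The brush (0.1 kg) stands on its bristles; x points along the handle towards the head. The stiff bristle block is 105 long (x 26..130 from here), 30 wide, 34 tall under a 32 wide wooden back; the handle ends 88 behind this point.
- brush: the bench brush, origin at the tips of the bristles under the middle of the head; axes as brush_grip
- scrap0: loose key switch on the board, black base 15 x 15 x 10 with a smaller white top, 16 tall in all, 12 g; origin half-way up
- scrap1: another loose key switch, same size
- scrap2: a third loose key switch, same size
- jar: clear jar of key switches, 72 across, 105 tall; bystander; origin under its centre
- jar_lid: white jar lid, a disc 68 across, 12 thick; bystander; origin under its centre
- solder_pen: black soldering pen with orange collar, lying along its x, 200 long, 28 thick; bystander; origin under it
- spool: bare steel reel, 52 across, 36 tall; bystander; origin under its centre
- case: empty black keyboard case, open tray 300 x 130 x 22; bystander; origin under its centre
- spare_board: blue circuit board lying loose on the table, 90 x 100 x 5; bystander; origin under its centre

How it is judged:
By the outcome, as a careful person would: the job done as asked, in the order asked, and still so for the second after the job is handed in, with the robot touching nothing.
It also fails if it takes over 72 s, if anything falls off the work surface, if the arm or the gripper's body presses on something with over 40 N, if the wrist force passes 120 N, or if a joint passes its speed limit or range.

## Working session

There is one attempt and no reset: what is moved stays moved. The work goes in short steps, Python scripts to look and compute and a tool call to move; the robot and the scene stay as the last step left them, time stands still between calls to the robot, and variables do not carry over. Pictures are saved under pics/ and viewed, at most 10 in all, crops included, and the job is handed in when it is done.

Besides the shell and the picture viewer there is one more tool, called after "Request:" as name(argument=value, ...), one argument or row to a line, values as JSON. servo_tool: Moves the arm, as the interface text tells. Its arguments: {"type":"object","properties":{"targets":{"type":"array","items":{"type":"number"}}},"required":["targets"]}

```bash
mkdir -p pics; ls
cat > h.py <<'E'
import numpy as np, cv2
from plant import readout, cams, job
def save(name,fn):
    p,d=cams.grab_frame(name); cv2.imwrite(fn,p[:,:,::-1]); return p,d
def proj(name,P):
    c=cams.camera_params(name);K=np.array(c["camera_matrix"]);V=np.array(c["view"])
    q=V[:3,:3]@np.array(P)+V[:3,3];u=K@q;return u[:2]/u[2]
def cloud(name,d):
    c=cams.camera_params(name);K=np.array(c["camera_matrix"]);V=np.array(c["view"])
    v,u=np.mgrid[0:480,0:640];q=np.stack([(u-K[0,2])/K[0,0]*d,(v-K[1,2])/K[1,1]*d,d],-1)
    return (q-V[:3,3])@V[:3,:3]
E
python3 - <<'E'
from h import *
s=readout.state();print(s)
for c in ["scene","top"]:
    p,d=save(c,f"pics/{c}0.png");np.save(f"/tmp/{c}.npy",d)
    for n in ["jig","board_mid","trough","gate_frame","rail_grip","knob","catch","pawl_nose","brush_grip","brush","scrap0","jar","jar_lid","solder_pen","spool","case","spare_board"]:
        r=cams.search_frame(n,c);print(c,n,[(np.round(x["position"],3).tolist(),round(x["score"],2)) for x in r[:4]])
E
```

```text
pics
{'t': 0.0, 'joint_positions': array([-1.24031755e+00,  3.79390147e-01,  1.73476735e+00, -1.74271194e-05,
        1.02849684e+00, -3.32731801e-02]), 'dq': array([-2.88764621e-04, -5.64847823e-04, -6.74392404e-04,  3.51984798e-05,
        1.10307155e-03,  8.65360130e-04]), 'tau': array([ 3.94463414e-04, -7.63723469e+01, -4.34365332e+01,  6.51287008e-02,
        4.24449414e-02, -1.04028341e-04]), 'eef_pos': array([ 0.24892231, -0.65380412,  0.1890078 ]), 'eef_rot': array([ 9.83505154e-01,  1.80879327e-01, -8.59735649e-05, -5.23888315e-04]), 'force': array([-0.8582937 , -0.36522338, -0.12035681]), 'wrist_torque': array([-0.03351784, -0.04382289, -0.00307693]), 'finger_force': 0.0, 'grip_width': 0.09108902871878437}
scene jig [([0.62, -0.041, 0.02], 0.93)]
scene board_mid [([0.619, -0.042, 0.022], 0.92)]
scene trough [([0.619, -0.043, 0.023], 0.71), ([0.747, 0.365, 0.083], 0.6)]
scene gate_frame [([0.663, -0.076, 0.162], 0.88), ([0.504, -0.177, 0.059], 0.17)]
scene rail_grip [([0.663, -0.075, 0.16], 0.75)]
scene knob [([0.664, -0.102, 0.157], 0.62)]
scene catch [([0.503, -0.18, 0.059
[... 800 characters left out ...]
71)]
top rail_grip [([0.672, -0.11, 0.15], 0.15)]
top knob [([0.674, -0.11, 0.148], 0.48)]
top catch [([0.501, -0.172, 0.088], 0.75), ([0.581, -0.069, 0.03], 0.34)]
top pawl_nose [([0.581, -0.071, 0.03], 0.84)]
top brush_grip [([0.494, -0.357, 0.049], 0.93), ([0.582, -0.069, 0.028], 0.53)]
top brush [([0.492, -0.356, 0.048], 0.71)]
top scrap0 []
top jar [([0.717, 0.342, 0.102], 0.9)]
top jar_lid [([0.769, 0.199, 0.013], 0.61), ([0.582, -0.073, 0.026], 0.34)]
top solder_pen [([0.505, 0.382, 0.019], 0.9), ([0.65, -0.093, 0.17], 0.35)]
top spool [([0.359, -0.239, 0.033], 0.51)]
top case [([0.546, -0.522, 0.006], 0.86), ([0.5, -0.172, 0.088], 0.19)]
top spare_board [([0.33, 0.232, 0.005], 0.66)]
```

View pics/top0.png

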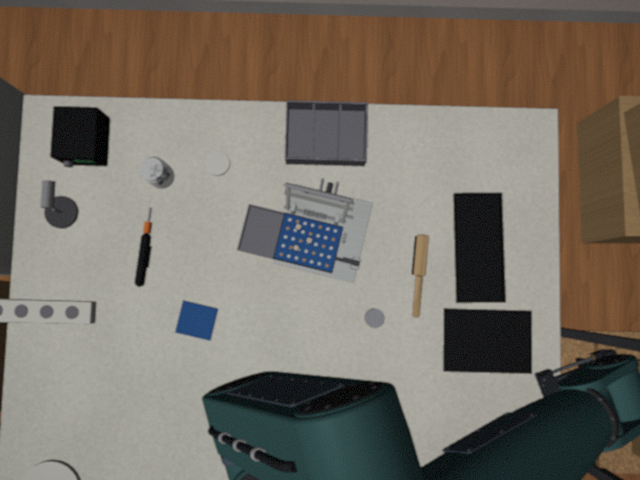

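View pics/scene0.png

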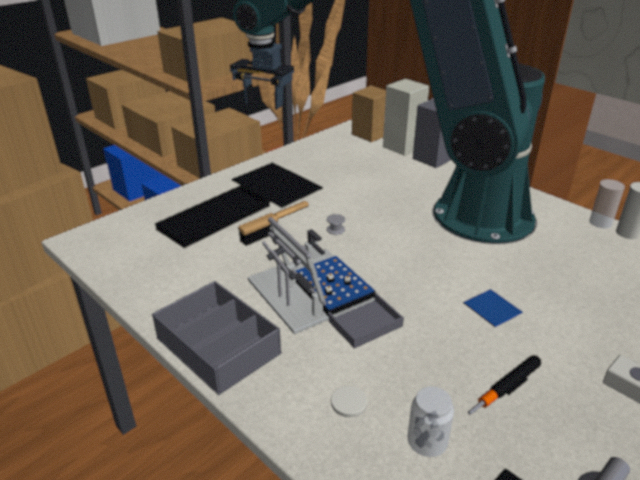

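The top view shows the blue board around (310,243), with the trough to its left at (265,230). The open gate is at (320,200), the catch at (345,262), and the brush at (420,270) with its head away from the robot. The scene view agrees with this.

Run:
```python
from h import *
p=cv2.imread("pics/top0.png");d=np.load("/tmp/top.npy");W=cloud("top",d)
hsv=cv2.cvtColor(p,cv2.COLOR_BGR2HSV)
m=(hsv[...,0]>98)&(hsv[...,0]<125)&(hsv[...,1]>120)
roi=np.zeros_like(m);roi[200:280,235:375]=1
b=m&roi;P=W[b];print(b.sum(),np.median(P[:,2]))
def ray(px,z,cam="top"):
    c=cams.camera_params(cam);K=np.array(c["camera_matrix"]);V=np.array(c["view"]);R=V[:3,:3]
    o=-R.T@V[:3,3];dd=(np.c_[px,np.ones(len(px))]@np.linalg.inv(K).T)@R
    return o+dd*((z-o[2])/dd[:,2])[:,None]
v,u=np.nonzero(b);Q=ray(np.c_[u,v].astype(float),0.034)[:,:2]
r=cv2.minAreaRect((Q*1000).astype(np.float32));print("board",r,Q.mean(0)); print(cv2.boxPoints(r))
c=cams.camera_params("top");V=np.array(c["view"]);print("cam",-V[:3,:3].T@V[:3,3])
# brush: wood color
roi=np.zeros_like(m);roi[225:325,400:440]=1
w=(hsv[...,0]>8)&(hsv[...,0]<25)&(hsv[...,1]>70)&roi.astype(bool)
v,u=np.nonzero(w);Z=W[w][:,2];print("brush z",np.percentile(Z,[5,25,50,75,95]))
Q=ray(np.c_[u,v].astype(float),0.052)[:,:2];print("brush",cv2.minAreaRect((Q*1000).astype(np.float32)))
print(cv2.fitLine((Q*1000).astype(np.float32),cv2.DIST_L2,0,.01,.01).ravel(),"x",Q[:,0].min(),Q[:,0].max())
for a in range(int(Q[:,0].min()*1000),int(Q[:,0].max()*1000),20):
    k=abs(Q[:,0]*1000-a)<6
    if k.sum():print(a,Q[k,1].min().round(3),Q[k,1].max().round(3),np.median(Z[k]).round(3))
cv2.imwrite("pics/crop1.png",cv2.resize(p[165:300,225:385],None,fx=5,fy=4.4,interpolation=cv2.INTER_CUBIC)[:600,:800])
```

```text
1866 0.03306877615728067
board ((551.748779296875, -58.94194030761719), (158.66123962402344, 123.09117126464844), 77.7344741821289) [ 0.55030966 -0.05994768]
[[ 474.75488  -123.386826]
 [ 595.0363   -149.53662 ]
 [ 628.7427      5.502945]
 [ 508.46124    31.65274 ]]
cam [ 0.42570938 -0.07945254  1.57430446]
brush z [0.0422016  0.04639425 0.04876707 0.05093952 0.0544536 ]
brush ((470.3787841796875, -353.5319519042969), (32.35477066040039, 215.5614776611328), 85.42733764648438)
[ 9.976759e-01 -6.813798e-02  4.877184e+02 -3.555915e+02] x 0.3630565788240349 0.5773618257852485
363 -0.354 -0.341 0.049
383 -0.356 -0.341 0.049
403 -0.356 -0.343 0.049
423 -0.359 -0.345 0.051
443 -0.361 -0.345 0.048
463 -0.361 -0.348 0.048
483 -0.369 -0.34 0.049
503 -0.371 -0.342 0.049
523 -0.374 -0.342 0.049
543 -0.373 -0.344 0.048
563 -0.376 -0.347 0.048
```

View pics/crop1.png

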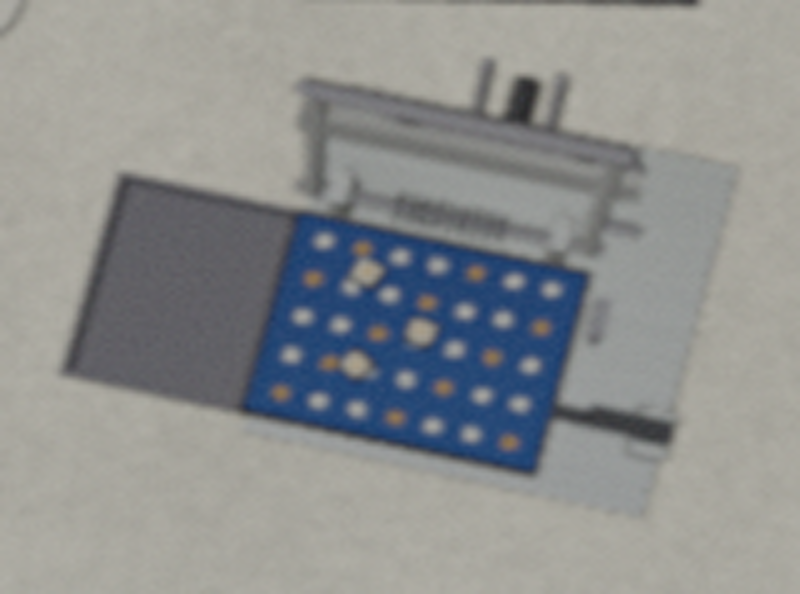

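Board measured at about (0.552, -0.059), jig yaw about -0.214. The brush grip is at about (0.449, -0.353), yaw -0.068. I'll add a planning helper next.

```bash
cat >> h.py <<'E'
YAW=-0.214; O=np.array([0.552,-0.059])
def J(x,y):   # jig mm -> world xy m
    c,s=np.cos(YAW),np.sin(YAW); return O+np.array([c*x-s*y,s*x+c*y])/1000
def toJ(p):
    c,s=np.cos(YAW),np.sin(YAW); d=(np.array(p)[:2]-O)*1000; return np.array([c*d[0]+s*d[1],-s*d[0]+c*d[1]])
def phi_of(q): return np.arctan2(2*(q[0]*q[1]+q[2]*q[3]),1-2*(q[1]**2+q[2]**2))
def pl(name,pose,xyz,phi,n,nt=None):
    """rows from pose (x,y,z,phi) to target; turn in first nt rows; prints tool-frame shifts"""
    p=np.array(pose[:3],float);f=pose[3];d=(np.array(xyz)-p)/n;nt=nt or n;df=(phi-f)/nt
    print(name)
    for i in range(n):
        t=-df if i<nt else 0
        print([float(round(v,4)) for v in (d[0]*np.cos(f)+d[1]*np.sin(f), d[0]*np.sin(f)-d[1]*np.cos(f), -d[2], t)])
        f-=t
    return (*xyz,phi)
def now():
    s=readout.state(); return (*s["eef_pos"],phi_of(s["eef_rot"]))
E
python3 - <<'E'
from h import *
P=now();print(P)
P=pl("above brush",P,(0.449,-0.353,0.11),-0.068,7,3)
for c in [(368,272),(421,332),(357,364)]:
    px=(225+c[0]/5,165+c[1]/4.4)
    k=cams.camera_params("top");K=np.array(k["camera_matrix"]);V=np.array(k["view"]);R=V[:3,:3];o=-R.T@V[:3,3]
    dd=R.T@np.linalg.inv(K)@np.array([*px,1]);q=o+dd*((.05-o[2])/dd[2]);print("scrap jig",toJ(q).round(),q.round(3))
E
```

```text
(np.float64(0.24908328838855454), np.float64(-0.6541898135181906), np.float64(0.18963471740740542), np.float64(0.36380152868026167))
above brush
[0.042, -0.03, 0.0114, 0.1439]
[0.0373, -0.0358, 0.0114, 0.1439]
[0.0317, -0.0407, 0.0114, 0.1439]
[0.0256, -0.0449, 0.0114, 0.0]
[0.0256, -0.0449, 0.0114, 0.0]
[0.0256, -0.0449, 0.0114, 0.0]
[0.0256, -0.0449, 0.0114, 0.0]
scrap jig [33. 33.] [ 0.591 -0.034  0.05 ]
scrap jig [ 4. -3.] [ 0.555 -0.063  0.05 ]
scrap jig [-23.  25.] [ 0.535 -0.03   0.05 ]
```

Request:
servo_tool(
  targets=[0.042, -0.03, 0.011, 0.144, 1, 0.037, -0.036, 0.011, 0.144, 1, 0.032, -0.041, 0.011, 0.144, 1, 0.026, -0.045, 0.011, 0, 1, 0.026, -0.045, 0.011, 0, 0.6],
)

```text
t: 2.42
eef_pos: [0.3935, -0.4371, 0.1345]
eef_rot: [0.999, -0.034, 0.0, 0.0]
force: [1.2, 0.4, -0.2]
grip_width: 0.0839
finger_force: 0.0
```

Request:
servo_tool(
  targets=[0.026, -0.045, 0.011, 0, 0.6, 0.026, -0.045, 0.011, 0, 0.6, 0, 0, 0, 0, 0.6],
)

```text
t: 2.8
eef_pos: [0.4517, -0.3496, 0.1119]
eef_rot: [0.999, -0.032, -0.0, -0.0]
force: [-0.3, -0.5, 0.0]
grip_width: 0.0555
finger_force: 0.0
```

Run:
```python
from h import *
P=now();print(np.round(P,4),readout.state()["force"].round(1))
P=pl("to brush",P,(0.449,-0.353,0.024),-0.068,2)
pts=[]
for cam in ["scene","top"]:
    save(cam,f"pics/{cam}1.png")
    for n in ["brush_grip","brush"]:
        r=cams.search_frame(n,cam);print(cam,n,[(np.round(x["position"],3).tolist(),round(x["score"],2)) for x in r[:2]])
```

```text
[ 0.4517 -0.3496  0.1119 -0.0649] [-0.3 -0.5  0. ]
to brush
[-0.0012, 0.0018, 0.044, 0.0016]
[-0.0012, 0.0018, 0.044, 0.0016]
scene brush_grip [([0.528, -0.348, 0.045], 0.72), ([0.773, 0.204, 0.013], 0.34)]
scene brush [([0.525, -0.35, 0.044], 0.7)]
top brush_grip [([0.545, -0.362, 0.049], 0.9), ([0.58, -0.072, 0.027], 0.64)]
top brush [([0.543, -0.36, 0.051], 0.84)]
```

Request:
servo_tool(
  targets=[-0.001, 0.002, 0.044, 0.003, 0.6, -0.001, 0.001, 0.043, 0, 0.6, 0, 0, 0, 0, 0.3, 0, 0, 0, 0, 0, 0, 0, 0, 0, 0],
)

```text
t: 3.72
eef_pos: [0.4494, -0.356, 0.0275]
eef_rot: [0.999, -0.036, 0.001, 0.001]
force: [0.9, 0.1, -0.4]
grip_width: 0.0275
finger_force: 0.0
```

Request:
servo_tool(
  targets=[0, 0, 0, 0, 0, 0, 0, 0, 0, 0],
)

```text
t: 3.98
eef_pos: [0.4488, -0.3553, 0.0263]
eef_rot: [0.999, -0.036, 0.0, 0.0]
force: [-0.2, -0.1, -0.4]
grip_width: 0.0079
finger_force: 0.0
```

Run:
```python
from h import *
P=now();print(np.round(P,4),readout.state()["force"].round(1))
z0=P[2]
P=pl("lift",P,(*P[:2],z0+0.115),P[3],2)
P=pl("over board",P,(*J(-75,-48),z0+0.115),-0.214,6)
P=pl("down",P,(*J(-75,-48),z0+0.036),-0.214,3)
P=pl("sweep",P,(*J(-75,100),z0+0.036),-0.214,13)
```

```text
[ 0.4488 -0.3553  0.0263 -0.0712] [-0.2 -0.1 -0.4]
lift
[0.0, -0.0, -0.0575, -0.0]
[0.0, -0.0, -0.0575, -0.0]
over board
[0.0001, -0.0443, -0.0, 0.0238]
[-0.0009, -0.0443, -0.0, 0.0238]
[-0.002, -0.0443, -0.0, 0.0238]
[-0.003, -0.0442, -0.0, 0.0238]
[-0.0041, -0.0442, -0.0, 0.0238]
[-0.0051, -0.044, -0.0, 0.0238]
down
[0.0, -0.0, 0.0263, -0.0]
[0.0, -0.0, 0.0263, -0.0]
[0.0, -0.0, 0.0263, -0.0]
sweep
[0.0, -0.0114, -0.0, -0.0]
[0.0, -0.0114, -0.0, -0.0]
[0.0, -0.0114, -0.0, -0.0]
[0.0, -0.0114, -0.0, -0.0]
[0.0, -0.0114, -0.0, -0.0]
[0.0, -0.0114, -0.0, -0.0]
[0.0, -0.0114, -0.0, -0.0]
[0.0, -0.0114, -0.0, -0.0]
[0.0, -0.0114, -0.0, -0.0]
[0.0, -0.0114, -0.0, -0.0]
[0.0, -0.0114, -0.0, -0.0]
[0.0, -0.0114, -0.0, -0.0]
[0.0, -0.0114, -0.0, -0.0]
```

The width of 8 mm with no force means the fingers missed the handle, so I'll look.

Run:
```python
from h import *
p,d=save("scene","pics/s2.png");pt=save("top","pics/t2.png")[0]
x,y=proj("scene",(0.45,-0.355,0.05)).astype(int);print(x,y,proj("top",(0.45,-0.355,0.05)))
a=cv2.resize(p[y-70:y+50,x-100:x+60],(800,600),interpolation=3)
cv2.imwrite("pics/c2.png",a[:,:,::-1])
print(readout.state()["grip_width"])
```

```text
281 210 [418.57015005 282.92751631]
0.0012123620729110629
```

View pics/c2.png

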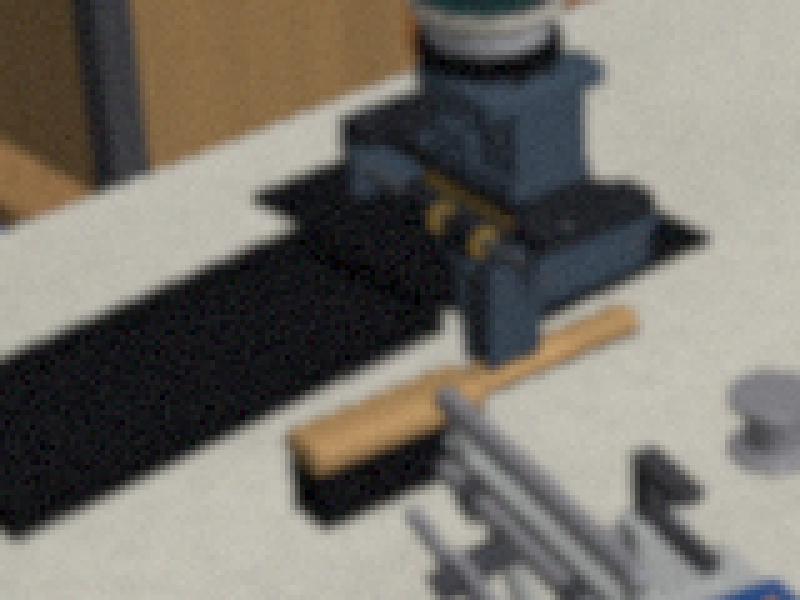

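Run:
```python
from h import *
for cam in ["scene","top"]:
    p,d=save(cam,f"/tmp/x.png");W=cloud(cam,d)
    hsv=cv2.cvtColor(p,cv2.COLOR_RGB2HSV)
    box=(abs(W[...,0]-.46)<.13)&(abs(W[...,1]+.355)<.08)&(d>0)
    wood=box&(hsv[...,0]>8)&(hsv[...,0]<25)&(hsv[...,1]>90)&(W[...,2]<.07)
    print(cam,wood.sum());Q=W[wood]
    for a in np.arange(.35,.6,.03):
        k=abs(Q[:,0]-a)<.015
        if k.sum()>3:print(round(a,2),np.percentile(Q[k,1],[5,50,95]).round(3),np.percentile(Q[k,2],[5,50,95]).round(3),k.sum())
    f=box&(W[...,2]>.015)&(W[...,2]<.12)&((p[...,2].astype(int)-p[...,0])>15)
    Q=W[f];print("finger",f.sum())
    for z in np.arange(.02,.12,.01):
        k=abs(Q[:,2]-z)<.005
        if k.sum()>3:print(round(z,3),np.percentile(Q[k,0],[5,50,95]).round(3),np.percentile(Q[k,1],[5,50,95]).round(3),k.sum())
    x,y=proj(cam,(.46,-.355,.03)).astype(int)
    cv2.imwrite(f"pics/z_{cam}.png",cv2.resize(p[y-30:y+30,x-40:x+40],(800,600),interpolation=3)[:,:,::-1])
```

```text
scene 527
0.38 [-0.351 -0.344 -0.34 ] [0.039 0.045 0.049] 46
0.41 [-0.354 -0.347 -0.34 ] [0.039 0.046 0.049] 50
0.44 [-0.353 -0.347 -0.344] [0.039 0.044 0.051] 37
0.47 [-0.365 -0.351 -0.344] [0.039 0.046 0.051] 56
0.5 [-0.369 -0.355 -0.342] [0.034 0.047 0.05 ] 64
0.53 [-0.371 -0.351 -0.344] [0.031 0.046 0.05 ] 116
0.56 [-0.373 -0.353 -0.347] [0.031 0.046 0.05 ] 117
0.59 [-0.37  -0.357 -0.351] [0.031 0.044 0.049] 40
finger 157
0.06 [0.436 0.451 0.466] [-0.349 -0.348 -0.344] 22
0.07 [0.44  0.453 0.467] [-0.349 -0.346 -0.343] 31
0.08 [0.439 0.455 0.467] [-0.35  -0.345 -0.342] 27
0.09 [0.444 0.456 0.466] [-0.349 -0.346 -0.342] 28
0.1 [0.445 0.458 0.468] [-0.364 -0.345 -0.341] 26
0.11 [0.454 0.463 0.469] [-0.361 -0.344 -0.342] 21
top 260
0.5 [-0.354 -0.347 -0.343] [0.042 0.047 0.052] 24
0.53 [-0.372 -0.357 -0.345] [0.042 0.05  0.056] 109
0.56 [-0.374 -0.361 -0.348] [0.042 0.049 0.055] 126
finger 0
```

View pics/z_scene.png

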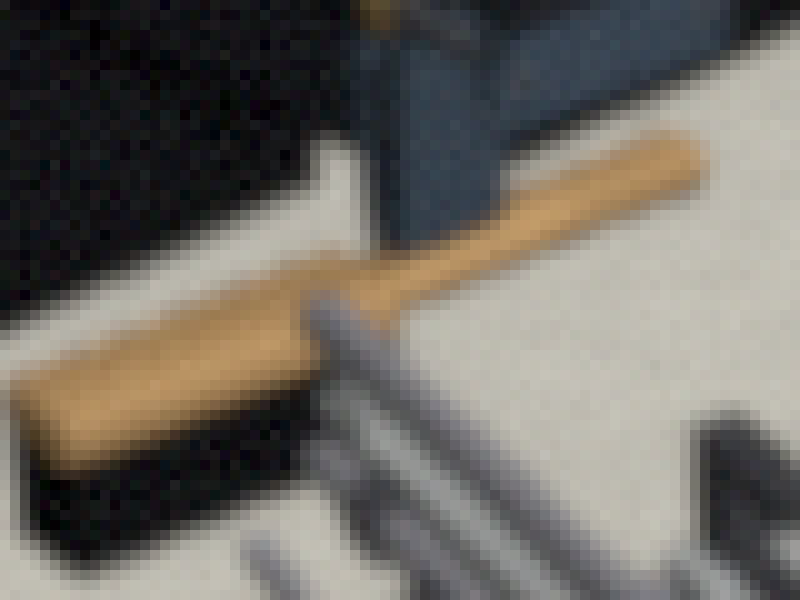

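The shut fingertips look as if they end on top of the handle, although the state reads z = 0.026. I'll lift and compare the fingertip height in the depth with the state.

Request:
servo_tool(
  targets=[0, 0, -0.05, 0, 0, 0, 0, -0.05, 0, 0, 0, 0, 0, 0, 0],
)

```text
t: 4.55
eef_pos: [0.4503, -0.3566, 0.1292]
eef_rot: [0.999, -0.036, 0.002, 0.002]
force: [0.0, -0.7, 0.0]
grip_width: 0.0005
finger_force: 0.0
```

Run:
```python
from h import *
s=readout.state();print(s["eef_pos"],s["grip_width"],s["force"])
p,d=save("scene","/tmp/x.png");W=cloud("scene",d)
print("tip",proj("scene",s["eef_pos"]))
e=s["eef_pos"]
hsv=cv2.cvtColor(p,cv2.COLOR_RGB2HSV)
box=(abs(W[...,0]-e[0])<.04)&(abs(W[...,1]-e[1])<.1)&(d>0)
f=box&(W[...,2]>.06)
for z in np.arange(.06,.26,.01):
    k=f&(abs(W[...,2]-z)<.005)
    if k.sum()>3:
        Q=W[k];print(round(z,3),np.percentile(Q[:,0],[5,50,95]).round(3),np.percentile(Q[:,1],[5,50,95]).round(3),k.sum())
wood=(abs(W[...,0]-.46)<.13)&(abs(W[...,1]+.355)<.08)&(hsv[...,0]>8)&(hsv[...,0]<25)&(hsv[...,1]>90)&(W[...,2]<.3)&(d>0)
Q=W[wood]
for a in np.arange(.36,.6,.02):
    k=abs(Q[:,0]-a)<.01
    if k.sum()>3:print(round(a,2),np.percentile(Q[k,1],[3,50,97]).round(3),np.percentile(Q[k,2],[5,50,95]).round(3),k.sum())
x,y=proj("scene",(.46,-.355,.08)).astype(int)
a=cv2.resize(p[y-45:y+45,x-60:x+60],(800,600),interpolation=3)[:,:,::-1]
cv2.imwrite("pics/lift.png",a)
```

```text
[ 0.45033359 -0.35658814  0.12920923] 0.000484696266894115 [ 0.04512519 -0.65525339  0.0294914 ]
tip [279.37657749 184.67542803]
0.15 [0.436 0.455 0.468] [-0.363 -0.353 -0.351] 11
0.16 [0.439 0.461 0.47 ] [-0.365 -0.35  -0.346] 51
0.17 [0.439 0.46  0.47 ] [-0.365 -0.348 -0.344] 49
0.18 [0.44 0.46 0.47] [-0.366 -0.347 -0.343] 49
0.19 [0.442 0.465 0.471] [-0.368 -0.348 -0.343] 56
0.2 [0.446 0.466 0.47 ] [-0.364 -0.347 -0.342] 44
0.21 [0.449 0.467 0.471] [-0.368 -0.347 -0.342] 46
0.22 [0.456 0.469 0.471] [-0.367 -0.347 -0.339] 21
0.23 [0.425 0.462 0.487] [-0.435 -0.28  -0.274] 90
0.24 [0.429 0.471 0.489] [-0.434 -0.333 -0.274] 194
0.25 [0.437 0.478 0.489] [-0.434 -0.351 -0.272] 240
0.36 [-0.348 -0.347 -0.34 ] [0.043 0.047 0.048] 4
0.38 [-0.354 -0.345 -0.337] [0.037 0.046 0.049] 34
0.4 [-0.354 -0.346 -0.342] [0.038 0.046 0.05 ] 33
0.42 [-0.358 -0.347 -0.341] [0.04  0.046 0.05 ] 36
0.44 [-0.36  -0.349 -0.344] [0.04  0.045 0.049] 32
0.46 [-0.359 -0.351 -0.344] [0.04  0.045 0.05 ] 36
0.48 [-0.397 -0.353 -0.316] [0.045 0.248 0.266] 169
0.5 [-0.37  -0.356 -0.332] [0.031 0.047 0.249] 50
0.52 [-0.372 -0.351 -0.343] [0.03  0.046 0.049] 77
0.54 [-0.371 -0.352 -0.345] [0.031 0.046 0.05 ] 74
0.56 [-0.375 -0.353 -0.346] [0.032 0.046 0.05 ] 78
0.58 [-0.37  -0.356 -0.348] [0.031 0.044 0.049] 59
```

View pics/lift.png

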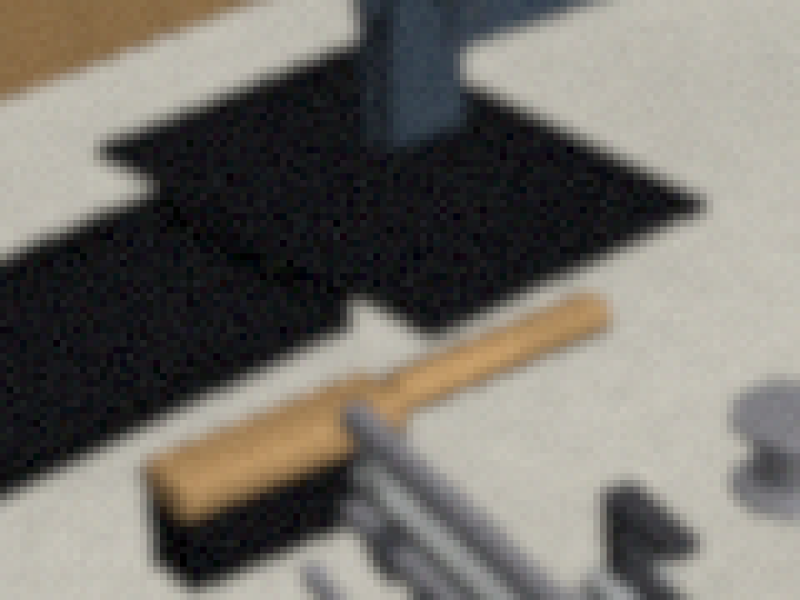

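The depth puts the fingertips at about z = 0.152 against a state of 0.129. I'll see whether that offset was there at the start.

Run:
```python
from h import *
def meas(W,d,e):
    out=[]
    box=(abs(W[...,0]-e[0])<.13)&(abs(W[...,1]-e[1])<.13)&(d>0)&(W[...,2]>e[2]-.03)&(W[...,2]<e[2]+.16)
    for z in np.arange(e[2]-.03,e[2]+.15,.01):
        k=box&(abs(W[...,2]-z)<.005);Q=W[k]
        if k.sum()>3: print(round(z-e[2],3),(np.percentile(Q[:,0],[3,50,97])-e[0]).round(3),(np.percentile(Q[:,1],[3,50,97])-e[1]).round(3),k.sum())
d=np.load("/tmp/scene.npy");W=cloud("scene",d);e=np.array([.249,-.654,.189])
print("start",proj("scene",e));meas(W,d,e)
s=readout.state();e=s["eef_pos"];p,d=cams.grab_frame("scene");print("now",e,s["joint_positions"].round(4));meas(cloud("scene",d),d,e)
p,d=cams.grab_frame("top");print("top");meas(cloud("top",d),d,e)
```

```text
start [264.31499854 112.17590317]
0.02 [-0.025  0.004  0.031] [-0.054 -0.044  0.053] 13
0.03 [-0.031  0.004  0.039] [-0.05  -0.036  0.056] 55
0.04 [-0.028  0.005  0.037] [-0.052 -0.035  0.058] 44
0.05 [-0.029  0.005  0.036] [-0.05  -0.035  0.058] 53
0.06 [-0.036  0.001  0.039] [-0.052  0.004  0.06 ] 64
0.07 [-0.033  0.004  0.036] [-0.051  0.003  0.06 ] 56
0.08 [-0.032  0.011  0.035] [-0.052 -0.041  0.059] 65
0.09 [-0.014  0.01   0.04 ] [-0.051 -0.044  0.061] 39
0.1 [-0.051  0.009  0.063] [-0.06  -0.034  0.086] 55
0.11 [-0.053  0.016  0.062] [-0.06   0.022  0.086] 169
0.12 [-0.043  0.022  0.062] [-0.064  0.025  0.086] 180
0.13 [-0.054  0.023  0.065] [-0.066  0.002  0.093] 173
0.14 [-0.052  0.01   0.063] [-0.083  0.017  0.09 ] 395
now [ 0.44923868 -0.3556594   0.12699698] [-0.7103  0.2664  2.0246  0.      0.8477  0.9317]
0.02 [-0.012  0.009  0.018] [-0.004  0.003  0.007] 10
0.03 [-0.015  0.007  0.02 ] [-0.009  0.007  0.011] 49
0.04 [-0.013  0.011  0.021] [-0.006  0.008  0.013] 46
0.05 [-0.015  0.009  0.021] [-0.011  0.008  0.013] 58
0.06 [-0.01   0.012  0.022] [-0.009  0.009  0.013] 46
0.07 [-0.005  0.015  0.021] [-0.015  0.008  0.015] 51
0.08 [-0.002  0.015  0.022] [-0.011  0.01   0.015] 46
0.09 [0.005 0.016 0.021] [-0.01   0.011  0.015] 19
0.1 [-0.027  0.014  0.042] [-0.079  0.074  0.082] 76
0.11 [-0.023  0.026  0.043] [-0.079  0.026  0.083] 223
0.12 [-0.019  0.029  0.043] [-0.079  0.012  0.084] 256
0.13 [-0.024  0.025  0.044] [-0.081  0.043  0.089] 196
0.14 [-0.025  0.018  0.043] [-0.086  0.051  0.09 ] 521
top
0.12 [0.03  0.032 0.036] [0.038 0.045 0.054] 19
0.13 [-0.025  0.028  0.04 ] [0.086 0.088 0.09 ] 5
0.14 [-0.027  0.012  0.039] [-0.082  0.074  0.091] 346
```

The offset is constant: true tip z is about the state's z + 0.022, and x about +0.003. That's why the fingers closed above the handle. I'll regrip with this correction.

Request:
servo_tool(
  targets=[0, -0.002, 0, 0, 0.6, 0, 0, 0.02, 0, 0.6, 0, 0, 0.02, 0, 0.6, 0, 0, 0.02, 0, 0.6, 0, 0, 0.02, 0, 0.6],
)

```text
t: 5.32
eef_pos: [0.4483, -0.3528, 0.0437]
eef_rot: [0.999, -0.036, -0.0, -0.0]
force: [-0.1, 0.5, -0.3]
grip_width: 0.0475
finger_force: 0.0
```

Request:
servo_tool(
  targets=[0, 0, 0.023, 0, 0.6, 0, 0, 0.022, 0, 0.6, 0, 0, 0, 0, 0.1, 0, 0, 0, 0, 0.1, 0, 0, 0, 0, 0.1],
)

```text
t: 5.95
eef_pos: [0.4492, -0.3535, 0.0014]
eef_rot: [0.999, -0.036, 0.001, 0.0]
force: [0.5, 0.2, -0.6]
grip_width: 0.0276
finger_force: 0.0
```

Request:
servo_tool(
  targets=[0, 0, 0, 0, 0.1, 0, 0, 0, 0, 0.1],
)

```text
t: 6.2
eef_pos: [0.4489, -0.3533, 0.0011]
eef_rot: [0.999, -0.036, 0.0, 0.0]
force: [-1.3, -0.0, 4.0]
grip_width: 0.0196
finger_force: 30.0
```

```bash
cat >> h.py <<'E'
OFF=np.array([0.003,0,0.022])  # true = state + OFF
def now():
    s=readout.state(); return (*(s["eef_pos"]+OFF),phi_of(s["eef_rot"]))
E
python3 - <<'E'
from h import *
P=now();s=readout.state();print(np.round(P,4),s["force"].round(1),s["grip_width"],s["finger_force"])
z0=P[2]
P=pl("lift",P,(*P[:2],z0+0.115),P[3],2)
P=pl("over board",P,(*J(-75,-48),z0+0.115),-0.214,6)
E
```

```text
[ 0.4519 -0.3533  0.0231 -0.0712] [-1.3 -0.   4. ] 0.01964796337407444 29.977958500385284
lift
[0.0, -0.0, -0.0575, -0.0]
[0.0, -0.0, -0.0575, -0.0]
over board
[-0.0004, -0.044, -0.0, 0.0238]
[-0.0014, -0.044, -0.0, 0.0238]
[-0.0025, -0.0439, -0.0, 0.0238]
[-0.0035, -0.0438, -0.0, 0.0238]
[-0.0045, -0.0437, -0.0, 0.0238]
[-0.0056, -0.0436, -0.0, 0.0238]
```

Request:
servo_tool(
  targets=[0, 0, -0.04, 0, 0.1, 0, 0, -0.04, 0, 0.1, 0, 0, -0.035, 0, 0.1, 0, -0.044, 0, 0.024, 0.1, -0.001, -0.044, 0, 0.024, 0.1],
)

```text
t: 6.82
eef_pos: [0.455, -0.2645, 0.1162]
eef_rot: [0.998, -0.06, 0.0, 0.0]
force: [1.3, -0.2, -0.6]
grip_width: 0.02
finger_force: 30.0
```

Request:
servo_tool(
  targets=[-0.002, -0.044, 0, 0.024, 0.1, -0.003, -0.044, 0, 0.024, 0.1, -0.004, -0.044, 0, 0.024, 0.1, -0.005, -0.044, 0, 0.024, 0.1, 0, 0, 0, 0, 0.1],
)

```text
t: 7.45
eef_pos: [0.4682, -0.0871, 0.1157]
eef_rot: [0.994, -0.106, -0.0, -0.0]
force: [-0.4, -0.6, -0.0]
grip_width: 0.0197
finger_force: 30.0
```

Run:
```python
from h import *
P=now();s=readout.state();print(np.round(P,4),toJ(P),s["force"].round(1),s["grip_width"])
P=pl("down",P,(*J(-75,-48),0.0231+0.036),-0.214,4)
p,d=save("scene","pics/s3.png");W=cloud("scene",d)
x,y=proj("scene",(*J(0,0),.08)).astype(int)
cv2.imwrite("pics/c3.png",cv2.resize(p[y-75:y+75,x-100:x+100],(800,600),interpolation=3)[:,:,::-1])
```

```text
[ 0.4712 -0.0871  0.1377 -0.2124] [-72.98069212 -44.61947526] [-0.4 -0.6 -0. ] 0.019718051474903645
down
[-0.0005, 0.0008, 0.0197, 0.0004]
[-0.0005, 0.0008, 0.0197, 0.0004]
[-0.0005, 0.0008, 0.0197, 0.0004]
[-0.0005, 0.0008, 0.0197, 0.0004]
```

View pics/c3.png

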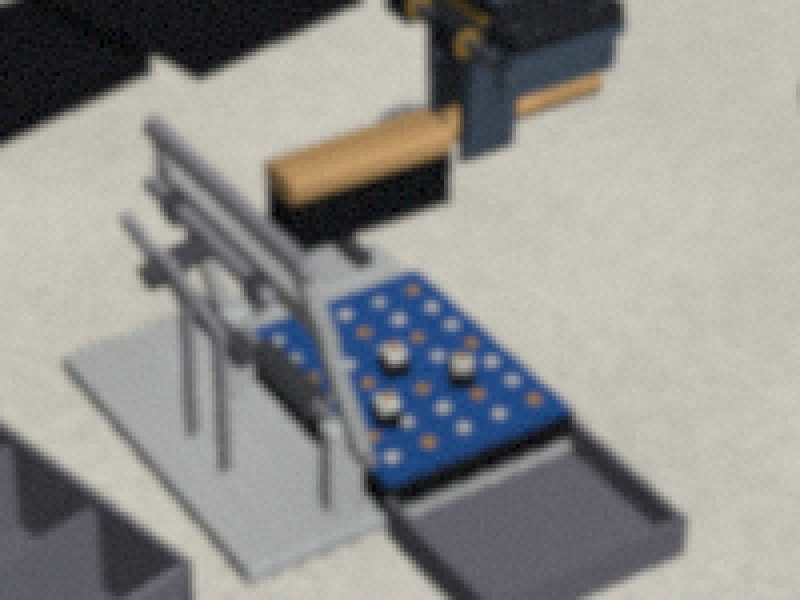

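The brush is held level in the gripper at (350,170). The three switches stand on the board at (395,357), (462,367) and (388,407), and the trough is at lower right. I'll lower the brush and sweep.

Request:
servo_tool(
  targets=[-0.001, 0.001, 0.026, 0, 0.1, -0.001, 0.001, 0.026, 0, 0.1, 0, 0, 0.026, 0, 0.1, 0, 0, 0, 0, 0.1],
)

```text
t: 8.0
eef_pos: [0.4651, -0.0914, 0.0366]
eef_rot: [0.994, -0.108, -0.001, -0.0]
force: [0.5, -0.9, 0.2]
grip_width: 0.0196
finger_force: 30.0
```

Request:
servo_tool(
  targets=[0, -0.012, 0, 0, 0.1, 0, -0.012, 0, 0, 0.1, 0, -0.012, 0, 0, 0.1, 0, -0.012, 0, 0, 0.1, 0, -0.012, 0, 0, 0.1],
)

```text
t: 8.62
eef_pos: [0.479, -0.0311, 0.0378]
eef_rot: [0.994, -0.107, 0.0, -0.0]
force: [0.4, -1.1, -1.6]
grip_width: 0.0198
finger_force: 30.0
```

Request:
servo_tool(
  targets=[0, -0.012, 0, 0, 0.1, 0, -0.012, 0, 0, 0.1, 0, -0.012, 0, 0, 0.1, 0, -0.012, 0, 0, 0.1, 0, -0.012, 0, 0, 0.1],
)

```text
t: 9.25
eef_pos: [0.4918, 0.0273, 0.0376]
eef_rot: [0.994, -0.107, -0.0, -0.0]
force: [0.3, 0.1, -0.0]
grip_width: 0.02
finger_force: 30.0
```

Request:
servo_tool(
  targets=[0, -0.012, 0, 0, 0.1, 0, -0.012, 0, 0, 0.1, 0, -0.006, 0, 0, 0.1, 0, 0, 0, 0, 0.1],
)

```text
t: 9.75
eef_pos: [0.4981, 0.0561, 0.0376]
eef_rot: [0.994, -0.107, 0.0, 0.0]
force: [-1.2, -0.3, -0.5]
grip_width: 0.0202
finger_force: 30.0
```

Run:
```python
from h import *
P=now();s=readout.state();print(np.round(P,4),toJ(P),s["force"].round(1),s["grip_width"])
p,d=save("scene","pics/s4.png")
x,y=proj("scene",(*J(0,40),.05)).astype(int)
cv2.imwrite("pics/c4.png",cv2.resize(p[y-75:y+75,x-100:x+100],(800,600),interpolation=3)[:,:,::-1])
```

```text
[ 0.5011  0.0561  0.0596 -0.2146] [-74.18621896 101.6977508 ] [-1.2 -0.3 -0.5] 0.020179140937510318
```

View pics/c4.png

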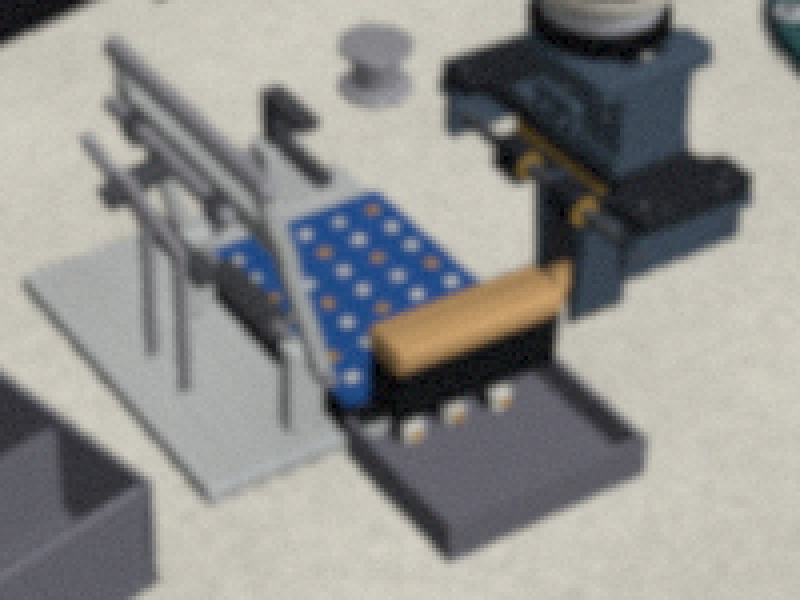

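All three switches have tipped into the trough, at (415,430), (455,410) and (500,395), and the board looks clear. I'll put the brush back where it was.

Run:
```python
from h import *
P=now();P=(*P[:2],0.140,P[3])
P=pl("home",P,(.452,-.3533,.140),-.071,8,4)
```

```text
home
[0.0049, 0.0513, -0.0, -0.036]
[0.0031, 0.0514, -0.0, -0.036]
[0.0012, 0.0515, -0.0, -0.036]
[-0.0006, 0.0515, -0.0, -0.036]
[-0.0025, 0.0515, -0.0, 0.0]
[-0.0025, 0.0515, -0.0, 0.0]
[-0.0025, 0.0515, -0.0, 0.0]
[-0.0025, 0.0515, -0.0, 0.0]
```

Request:
servo_tool(
  targets=[0, 0, -0.01, 0, 0.1, 0, 0, -0.025, 0, 0.1, 0, 0, -0.045, 0, 0.1, 0, 0, 0, 0, 0.1],
)

```text
t: 10.3
eef_pos: [0.5002, 0.0557, 0.1211]
eef_rot: [0.994, -0.108, 0.003, -0.0]
force: [-0.2, 1.0, -0.8]
grip_width: 0.0196
finger_force: 30.0
```

Request:
servo_tool(
  targets=[0.005, 0.0515, 0, -0.036, 0.1, 0.003, 0.0515, 0, -0.036, 0.1, 0.001, 0.0515, 0, -0.036, 0.1, -0.0005, 0.0515, 0, -0.036, 0.1, -0.0025, 0.0515, 0, 0, 0.1],
)

```text
t: 10.92
eef_pos: [0.4662, -0.2019, 0.1172]
eef_rot: [0.999, -0.036, -0.0, -0.0]
force: [1.6, -0.2, 0.2]
grip_width: 0.0203
finger_force: 30.0
```

Request:
servo_tool(
  targets=[-0.0025, 0.0515, 0, 0, 0.1, -0.0025, 0.0515, 0, 0, 0.1, -0.0025, 0.0515, 0, 0, 0.1, 0, 0, 0, 0, 0.1, 0, 0, 0.03, 0, 0.1],
)

```text
t: 11.55
eef_pos: [0.4492, -0.3547, 0.0883]
eef_rot: [0.999, -0.036, 0.001, 0.001]
force: [-0.0, 0.5, -2.0]
grip_width: 0.02
finger_force: 30.0
```

Request:
servo_tool(
  targets=[0, 0, 0.03, 0, 0.1, 0, 0, 0.03, 0, 0.1, 0, 0, 0.015, 0, 0.1, 0, 0, 0, 0, 0.1],
)

```text
t: 12.05
eef_pos: [0.4482, -0.353, 0.0119]
eef_rot: [0.999, -0.035, -0.001, -0.001]
force: [-0.2, -0.0, -1.1]
grip_width: 0.02
finger_force: 30.0
```

Request:
servo_tool(
  targets=[0, 0, 0.008, 0, 0.1, 0, 0, 0.0025, 0, 0.1, 0, 0, 0, 0, 0.1],
)

```text
t: 12.42
eef_pos: [0.4488, -0.3539, 0.0024]
eef_rot: [0.999, -0.036, 0.0, 0.0]
force: [0.2, 1.1, -1.5]
grip_width: 0.0197
finger_force: 30.0
```

Request:
servo_tool(
  targets=[0, 0, 0, 0, 0.5, 0, 0, 0, 0, 0.5, 0, 0, 0, 0, 0.5, 0, 0, -0.03, 0, 0.5, 0, 0, -0.05, 0, 1],
)

```text
t: 13.05
eef_pos: [0.4478, -0.353, 0.0818]
eef_rot: [0.999, -0.036, -0.001, -0.001]
force: [-0.4, -0.2, -0.4]
grip_width: 0.0531
finger_force: 0.0
```

Request:
servo_tool(
  targets=[0, 0, -0.06, 0, 1, 0, 0, -0.06, 0, 1, 0, 0, -0.06, 0, 1, 0, 0, 0, 0, 1],
)

```text
t: 13.55
eef_pos: [0.4505, -0.3553, 0.2672]
eef_rot: [0.999, -0.036, 0.003, 0.002]
force: [-0.3, -0.4, -0.7]
grip_width: 0.0908
finger_force: 0.0
```

Run:
```python
from h import *
P=now();print(np.round(P,4))
# brush stays? board clear?
p,d=save("top","pics/t5.png");W=cloud("top",d);hsv=cv2.cvtColor(p,cv2.COLOR_RGB2HSV)
ok=d>0
def injig(x0,x1,y0,y1):
    q=W[...,:2]-O;c,s=np.cos(YAW),np.sin(YAW);a=(c*q[...,0]+s*q[...,1])*1000;b=(-s*q[...,0]+c*q[...,1])*1000
    return ok&(a>x0)&(a<x1)&(b>y0)&(b<y1),a,b
k,a,b=injig(-55,50,-75,75);print("board z",np.percentile(W[k][:,2],[1,50,99]).round(4))
k,a,b=injig(-58,58,86,176);hi=k&(W[...,2]>.012);print("trough high pts",hi.sum(),np.c_[a[hi],b[hi],W[hi][:,2]*1000].round()[:25].tolist())
# rail height points top
k,a,b=injig(80,135,-80,80);r=k&(W[...,2]>.18);print("rail x,z",np.median(a[r]),np.median(W[r][:,2]),r.sum(), b[r].min(),b[r].max())
p2,d2=save("scene","pics/s5.png");W=cloud("scene",d2);ok=d2>0
k,a,b=injig(80,135,-80,80);r=k&(W[...,2]>.18);print("scene rail x,z",np.median(a[r]),np.median(W[r][:,2]),np.percentile(W[r][:,2],98),r.sum(),b[r].min(),b[r].max())
k,a,b=injig(-15,5,-150,-85);
k,a,b=injig(-50,0,-140,-95);print("catch top z",np.percentile(W[k&(W[...,2]>.06)][:,2],[50,95]) if (k&(W[...,2]>.06)).any() else None)
P=pl("above rail",P,(*J(111,40),0.27),-0.214+np.pi/2,9,9)
```

```text
[ 0.4535 -0.3553  0.2892 -0.0712]
board z [0.0252 0.033  0.0421]
trough high pts 110 [[50.0, 149.0, 13.0], [52.0, 96.0, 12.0], [37.0, 146.0, 15.0], [42.0, 125.0, 12.0], [34.0, 137.0, 13.0], [36.0, 100.0, 24.0], [36.0, 97.0, 21.0], [37.0, 95.0, 21.0], [38.0, 93.0, 15.0], [17.0, 169.0, 14.0], [33.0, 103.0, 15.0], [33.0, 100.0, 19.0], [34.0, 97.0, 19.0], [34.0, 94.0, 26.0], [35.0, 92.0, 20.0], [36.0, 89.0, 15.0], [37.0, 87.0, 19.0], [28.0, 113.0, 14.0], [31.0, 102.0, 14.0], [31.0, 99.0, 18.0], [31.0, 96.0, 23.0], [31.0, 93.0, 26.0], [33.0, 91.0, 17.0], [33.0, 88.0, 22.0], [13.0, 162.0, 13.0]]
rail x,z 109.88648250661574 0.19671176249151803 337 -79.9200709927495 79.60416141865163
scene rail x,z 114.93470556277993 0.19541316348990198 0.19909429084579347 317 -78.8389386572859 79.85614154498813
catch top z [0.08180735 0.08606288]
above rail
[0.0214, -0.0363, 0.0021, -0.1587]
[0.0269, -0.0324, 0.0021, -0.1587]
[0.0317, -0.0278, 0.0021, -0.1587]
[0.0356, -0.0224, 0.0021, -0.1587]
[0.0387, -0.0165, 0.0021, -0.1587]
[0.0409, -0.0102, 0.0021, -0.1587]
[0.042, -0.0036, 0.0021, -0.1587]
[0.042, 0.0031, 0.0021, -0.1587]
[0.041, 0.0097, 0.0021, -0.1587]
```

Request:
servo_tool(
  targets=[0.021, -0.036, 0.002, -0.159, 1, 0.027, -0.032, 0.002, -0.159, 1, 0.032, -0.028, 0.002, -0.159, 1, 0.036, -0.022, 0.002, -0.159, 1, 0.039, -0.0165, 0.002, -0.159, 1],
)

```text
t: 14.28
eef_pos: [0.5688, -0.1794, 0.25]
eef_rot: [0.934, 0.357, -0.001, -0.001]
force: [0.4, -0.2, 1.1]
grip_width: 0.0913
finger_force: 0.0
```

Request:
servo_tool(
  targets=[0.041, -0.01, 0.002, -0.159, 1, 0.042, -0.0035, 0.002, -0.159, 1, 0.042, 0.003, 0.002, -0.159, 1, 0.041, 0.01, 0.002, -0.159, 0.6, 0, 0, 0, 0, 0.6],
)

```text
t: 14.9
eef_pos: [0.665, -0.0402, 0.2415]
eef_rot: [0.776, 0.63, -0.001, -0.001]
force: [-0.2, 0.1, -0.5]
grip_width: 0.0742
finger_force: 0.0
```

Run:
```python
from h import *
P=now();print(np.round(P,4),toJ(P),readout.state()["joint_positions"].round(2))
P=pl("rail",P,(*J(111,40),0.178),-0.214+np.pi/2,3)
for cam in ["scene","top"]:
    p,d=save(cam,f"/tmp/{cam}6.png");W=cloud(cam,d)
    q=W[...,:2]-O;c,s=np.cos(YAW),np.sin(YAW);a=(c*q[...,0]+s*q[...,1])*1000;b=(-s*q[...,0]+c*q[...,1])*1000;z=W[...,2]*1000
    for lab,k in (("fingers",(d>0)&(z>275)&(z<330)&(abs(a-111)<80)&(abs(b-40)<40)),("rail",(d>0)&(z>188)&(z<205)&(abs(a-111)<14)&(b>5)&(b<70))):
        if k.sum(): print(cam,lab,k.sum(),np.percentile(a[k],[2,50,98]).round(),np.percentile(b[k],[2,50,98]).round(),np.percentile(z[k],[2,50,98]).round())
```

```text
[ 0.668  -0.0402  0.2635  1.3639] [109.34340817  43.04736461] [-0.1   0.27  1.77  0.    1.1   0.11]
rail
[-0.001, 0.0005, 0.0285, 0.0024]
[-0.001, 0.0005, 0.0285, 0.0024]
[-0.001, 0.0005, 0.0285, 0.0024]
scene fingers 640 [ 60.  72. 158.] [26. 52. 61.] [277. 303. 329.]
scene rail 129 [109. 115. 119.] [ 8. 38. 70.] [189. 196. 200.]
```

Request:
servo_tool(
  targets=[-0.001, 0.001, 0.0285, 0.003, 0.6, -0.001, 0.001, 0.0285, 0.003, 0.6, -0.001, 0, 0.0285, 0, 0.6, 0, 0, 0, 0, 0.1, 0, 0, 0, 0, 0],
)

```text
t: 15.62
eef_pos: [0.6665, -0.0462, 0.1595]
eef_rot: [0.78, 0.626, 0.0, 0.0]
force: [-0.5, 0.0, 0.4]
grip_width: 0.0375
finger_force: 0.0
```

Request:
servo_tool(
  targets=[0, 0, 0, 0, 0, 0, 0, 0, 0, 0, 0, 0, 0, 0, 0, 0, 0, 0, 0, 0, 0, 0, 0, 0, 0],
)

```text
t: 16.25
eef_pos: [0.6671, -0.0457, 0.1593]
eef_rot: [0.779, 0.626, 0.001, 0.001]
force: [4.3, -0.9, 6.4]
grip_width: 0.011
finger_force: 30.0
```

Run:
```python
from h import *
P=now();s=readout.state();print(np.round(P,4),toJ(P),s["grip_width"],s["finger_force"],s["force"].round(1))
th=np.linspace(1.83,0.36,19);x=75-140*np.cos(th);z=58+140*np.sin(th)
print(np.c_[th[1:],np.diff(x),-np.diff(z),x[1:],z[1:]].round(2))
```

```text
[ 0.6701 -0.0457  0.1813  1.3539] [112.61745831  38.05198801] 0.010977899376759834 30.00099152326584 [ 4.3 -0.9  6.4]
[[  1.75 -11.16  -2.48  99.72 195.8 ]
 [  1.67 -11.32  -1.56  88.4  197.36]
 [  1.58 -11.41  -0.63  76.99 197.99]
 [  1.5  -11.43   0.3   65.56 197.68]
 [  1.42 -11.36   1.24  54.2  196.45]
 [  1.34 -11.22   2.16  42.97 194.29]
 [  1.26 -11.01   3.07  31.96 191.22]
 [  1.18 -10.72   3.95  21.24 187.27]
 [  1.1  -10.37   4.82  10.87 182.45]
 [  1.01  -9.94   5.65   0.94 176.8 ]
 [  0.93  -9.44   6.44  -8.51 170.37]
 [  0.85  -8.89   7.19 -17.4  163.18]
 [  0.77  -8.27   7.89 -25.67 155.29]
 [  0.69  -7.6    8.54 -33.27 146.75]
 [  0.6   -6.88   9.13 -40.15 137.63]
 [  0.52  -6.11   9.66 -46.26 127.97]
 [  0.44  -5.3   10.13 -51.57 117.84]
 [  0.36  -4.46  10.52 -56.03 107.32]]
```

Request:
servo_tool(
  targets=[0, -0.011, -0.0025, 0, 0, 0, -0.0115, -0.0015, 0, 0, 0, -0.0115, -0.0005, 0, 0, 0, -0.0115, 0.0005, 0, 0, 0, -0.0115, 0.001, 0, 0],
)

```text
t: 16.88
eef_pos: [0.6104, -0.0331, 0.1617]
eef_rot: [0.78, 0.626, 0.0, 0.0]
force: [4.7, 1.2, 3.6]
grip_width: 0.0117
finger_force: 30.0
```

Request:
servo_tool(
  targets=[0, -0.011, 0.002, 0, 0, 0, -0.011, 0.003, 0, 0, 0, -0.0105, 0.004, 0, 0, 0, -0.0105, 0.005, 0, 0, 0, -0.01, 0.0055, 0, 0],
)

```text
t: 17.5
eef_pos: [0.5583, -0.0217, 0.1417]
eef_rot: [0.78, 0.626, 0.0, 0.0]
force: [7.6, 2.4, -2.3]
grip_width: 0.0113
finger_force: 30.0
```

Run:
```python
from h import *
P=now();s=readout.state();print(np.round(P,4),toJ(P),s["grip_width"],s["finger_force"],s["force"].round(1))
```

```text
[ 0.5613 -0.0217  0.1637  1.3538] [ 1.12422313 38.41813403] 0.011339131505808736 30.00217080116272 [ 7.6  2.4 -2.3]
```

Request:
servo_tool(
  targets=[0, -0.0095, 0.0065, 0, 0, 0, -0.009, 0.007, 0, 0, 0, -0.008, 0.008, 0, 0, 0, -0.0075, 0.0085, 0, 0, 0, -0.007, 0.009, 0, 0],
)

```text
t: 18.12
eef_pos: [0.5188, -0.013, 0.1029]
eef_rot: [0.78, 0.626, 0.0, 0.0]
force: [10.2, 0.6, -1.1]
grip_width: 0.0113
finger_force: 30.0
```

Request:
servo_tool(
  targets=[0, -0.006, 0.0095, 0, 0, 0, -0.0055, 0.01, 0, 0, 0, -0.0045, 0.0105, 0, 0, 0, 0, 0, 0, 0],
)

```text
t: 18.62
eef_pos: [0.5036, -0.0097, 0.0728]
eef_rot: [0.78, 0.626, 0.001, 0.001]
force: [8.6, -0.4, 0.9]
grip_width: 0.0111
finger_force: 30.0
```

Run:
```python
from h import *
P=now();s=readout.state();print(np.round(P,4),toJ(P),s["grip_width"],s["finger_force"],s["force"].round(1))
cams.grab_frame("scene")
for n in ["rail_grip","gate_frame","knob"]:
    r=cams.search_frame(n,"scene");print(n,[(np.round(x["position"],3).tolist(),toJ(x["position"]).round(),round(x["score"],2)) for x in r[:2]])
```

```text
[ 0.5066 -0.0097  0.0948  1.3539] [-54.80555956  38.54662041] 0.011067812559038711 30.000934302806854 [ 8.6 -0.4  0.9]
rail_grip [([0.545, -0.031, 0.094], array([-12.,  26.]), 0.66)]
gate_frame [([0.549, -0.033, 0.096], array([-8., 24.]), 0.66), ([0.746, 0.363, 0.083], array([100., 454.]), 0.4)]
knob [([0.541, -0.069, 0.107], array([ -9., -12.]), 0.55)]
```

```bash
cat >> h.py <<'E'
def jcloud(cam):
    p,d=cams.grab_frame(cam);W=cloud(cam,d);q=W[...,:2]-O;c,s=np.cos(YAW),np.sin(YAW)
    return p,d,(c*q[...,0]+s*q[...,1])*1000,(-s*q[...,0]+c*q[...,1])*1000,W[...,2]*1000
def rail(cam="top"):
    p,d,a,b,z=jcloud(cam)
    for y0,y1 in ((-70,-35),(-35,0),(0,20)):
        k=(d>0)&(a>-85)&(a<-25)&(b>y0)&(b<y1)&(z>75)&(z<160)
        m=k&(z>50)
        # rail = most negative x cluster
        if m.sum()>5:
            x0=np.percentile(a[m],3);r=m&(a<x0+13);print(cam,(y0,y1),m.sum(),"rail x",np.median(a[r]).round(1),"z",np.percentile(z[r],[20,50,80]).round(1))
E
python3 - <<'E'
from h import *
rail("scene");rail("top")
E
```

```text
scene (-35, 0) 52 rail x -52.2 z [102.8 105.2 107. ]
scene (0, 20) 11 rail x -49.2 z [103.6 105.7 111.4]
top (-70, -35) 106 rail x -57.5 z [105.4 108.  110.2]
top (-35, 0) 36 rail x -57.5 z [103.9 105.6 109.6]
```

Request:
servo_tool(
  targets=[0, 0.0025, -0.006, 0, 0, 0, 0.0025, -0.006, 0, 0, 0, 0.003, -0.005, 0, 0, 0, 0, 0, 0, 0],
)

```text
t: 19.42
eef_pos: [0.5109, -0.0113, 0.0901]
eef_rot: [0.78, 0.626, 0.0, 0.0]
force: [7.8, 1.2, -1.3]
grip_width: 0.0114
finger_force: 30.0
```

Run:
```python
from h import *
P=now();s=readout.state();print(np.round(P,4),toJ(P),s["grip_width"],s["finger_force"],s["force"].round(1))
rail("top")
```

```text
[ 0.5139 -0.0113  0.1121  1.3538] [-47.36988873  38.47608572] 0.0114222942519177 30.00186324119568 [ 7.8  1.2 -1.3]
top (-70, -35) 80 rail x -50.7 z [122.6 124.8 127.4]
top (-35, 0) 23 rail x -49.9 z [122.2 124.5 127.1]
```

Request:
servo_tool(
  targets=[0, 0, 0, 0, 0.19, 0, 0, 0, 0, 0.19, 0, 0, 0, 0, 0.19],
)

```text
t: 19.85
eef_pos: [0.5106, -0.0114, 0.09]
eef_rot: [0.78, 0.626, -0.0, -0.0]
force: [2.7, -0.9, 1.3]
grip_width: 0.0171
finger_force: 1.3
```

Request:
servo_tool(
  targets=[0, 0, -0.01, 0, 0.19, 0, 0, -0.02, 0, 0.19, 0, 0, -0.04, 0, 0.4, 0, 0, -0.05, 0, 0.5, 0, 0, 0, 0, 0.5],
)

```text
t: 20.48
eef_pos: [0.5122, -0.0115, 0.2132]
eef_rot: [0.78, 0.626, 0.002, 0.001]
force: [-0.6, -0.0, -0.2]
grip_width: 0.0438
finger_force: 0.0
```

Run:
```python
from h import *
P=now();s=readout.state();print(np.round(P,4),toJ(P),s["grip_width"],s["force"].round(1))
rail("top")
for cam in ("top","scene"):
    p,d,a,b,z=jcloud(cam)
    for n in ["knob"]:
        r=cams.search_frame(n,cam);print(n,[(toJ(x["position"]).round(),np.round(x["position"][2],3),round(x["score"],2)) for x in r[:2]])
    k=(d>0)&(abs(a-10)<35)&(abs(b+20)<25)&(z>138)&(z<175);print(cam,k.sum(),"knob top",[np.percentile(v[k],[5,50,95]).round() for v in (a,b,z)])
    k=k&(z>125);
    cv2.imwrite(f"/tmp/{cam}7.png",p[:,:,::-1])
x,y=proj("scene",(*J(0,-10),.08)).astype(int)
cv2.imwrite("pics/c7.png",cv2.resize(p[y-68:y+67,x-90:x+90],(800,600),interpolation=3)[:,:,::-1])
th=.52;print("model",75-100*np.cos(th)+52*np.sin(th),58+100*np.sin(th)+52*np.cos(th))
```

```text
[ 0.5152 -0.0115  0.2352  1.3537] [-46.05171291  38.64906947] 0.043821565486919796 [-0.6 -0.  -0.2]
top (-70, -35) 68 rail x -47.0 z [127.7 131.  133.9]
top (-35, 0) 23 rail x -46.9 z [128.9 131.6 133.6]
knob [(array([ -7., -34.]), np.float64(0.119), 0.62), (array([-12., -60.]), np.float64(0.12), 0.49)]
top 41 knob top [array([-1.,  8., 18.]), array([-27., -22., -17.]), array([143., 149., 159.])]
knob [(array([  3., -15.]), np.float64(0.122), 0.45)]
scene 55 knob top [array([ 5., 14., 20.]), array([-28., -19., -15.]), array([140., 148., 153.])]
model 14.055849200109328 152.81461112761147
```

View pics/c7.png

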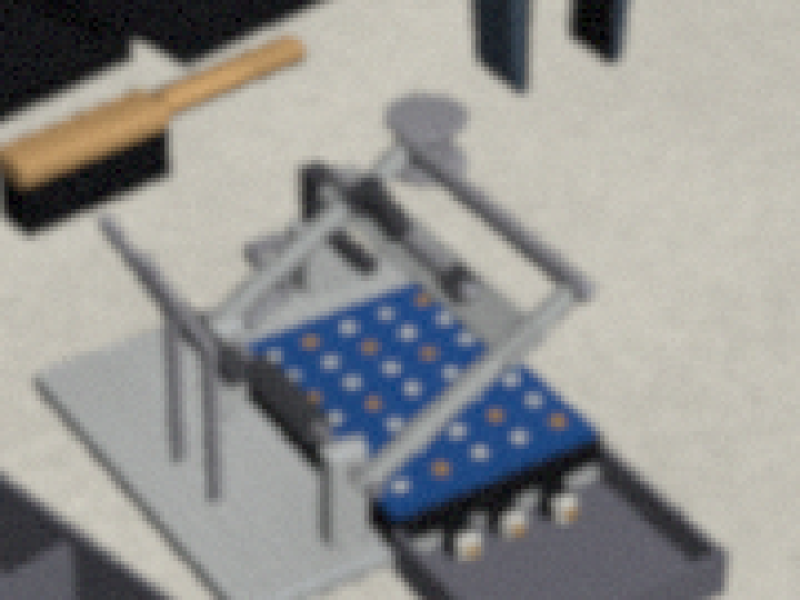

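The gate is held half-way on the pawl, with its rail at (490,220), and the switches lie in the trough at (468,545), (515,523) and (567,507). Next is the knob.

Run:
```python
from h import *
P=now()
P=pl("above knob",P,(*J(9.5,-21),0.195),-0.214,9)
P=pl("down",P,(*J(9.5,-21),0.127),-0.214,3)
```

```text
above knob
[-0.0066, 0.0064, 0.004, 0.1742]
[-0.0054, 0.0075, 0.004, 0.1742]
[-0.004, 0.0083, 0.004, 0.1742]
[-0.0025, 0.0089, 0.004, 0.1742]
[-0.0009, 0.0092, 0.004, 0.1742]
[0.0007, 0.0092, 0.004, 0.1742]
[0.0023, 0.0089, 0.004, 0.1742]
[0.0038, 0.0084, 0.004, 0.1742]
[0.0052, 0.0076, 0.004, 0.1742]
down
[0.0, -0.0, 0.0227, -0.0]
[0.0, -0.0, 0.0227, -0.0]
[0.0, -0.0, 0.0227, -0.0]
```

Request:
servo_tool(
  targets=[-0.0065, 0.0065, 0.004, 0.174, 0.5, -0.0055, 0.0075, 0.004, 0.174, 0.5, -0.004, 0.0085, 0.004, 0.174, 0.5, -0.0025, 0.009, 0.004, 0.174, 0.5, -0.001, 0.009, 0.004, 0.174, 0.5],
)

```text
t: 21.35
eef_pos: [0.5349, -0.0508, 0.1887]
eef_rot: [0.972, 0.237, -0.001, -0.0]
force: [-0.1, 0.5, 0.5]
grip_width: 0.0459
finger_force: 0.0
```

Request:
servo_tool(
  targets=[0.0005, 0.009, 0.004, 0.174, 0.5, 0.0025, 0.009, 0.004, 0.174, 0.5, 0.004, 0.0085, 0.004, 0.174, 0.5, 0.005, 0.0075, 0.004, 0.174, 0.5, 0, 0, 0, 0, 0.5],
)

```text
t: 21.98
eef_pos: [0.5544, -0.0819, 0.1728]
eef_rot: [0.994, -0.106, -0.001, -0.0]
force: [-0.0, 0.5, -0.5]
grip_width: 0.0454
finger_force: 0.0
```

Run:
```python
from h import *
P=now();s=readout.state();print(np.round(P,4),toJ(P),s["grip_width"],s["force"].round(1),s["joint_positions"].round(2))
P=pl("down",P,(*J(9.5,-21),0.127),-0.214,3)
p,d,a,b,z=jcloud("scene")
k=(d>0)&(z>200)&(z<255)&(abs(a-9)<45)&(abs(b+20)<60);print("fingers",k.sum(),[np.percentile(v[k],[2,50,98]).round() for v in (a,b,z)])
k=(d>0)&(abs(a-10)<30)&(abs(b+20)<25)&(z>130)&(z<162);print("knob",k.sum(),[np.percentile(v[k],[3,50,97]).round() for v in (a,b,z)])
for z0 in (135,140,145,150,155):
    m=k&(abs(z-z0)<2.5)
    if m.sum()>2:print(z0,a[m].mean().round(1),np.percentile(b[m],[5,50,95]).round(1),m.sum())
```

```text
[ 0.5574 -0.0819  0.1948 -0.2116] [ 10.17172172 -21.19765904] 0.045439550238277976 [-0.   0.5 -0.5] [-0.19  0.18  2.03  0.    0.93  1.59]
down
[-0.0002, -0.0001, 0.0226, 0.0008]
[-0.0002, -0.0001, 0.0226, 0.0008]
[-0.0002, -0.0001, 0.0226, 0.0008]
fingers 528 [array([-6., 16., 28.]), array([-55.,   3.,  14.]), array([201., 224., 252.])]
knob 74 [array([-0., 13., 20.]), array([-28., -18., -14.]), array([132., 145., 153.])]
135 5.2 [-22.  -17.2 -14.1] 14
140 10.5 [-19.8 -15.9 -13.6] 12
145 14.1 [-25.8 -17.7 -14.8] 19
150 14.3 [-29.1 -22.4 -15. ] 19
155 11.6 [-24.8 -20.3 -17.8] 6
```

Request:
servo_tool(
  targets=[-0.001, 0, 0.0225, 0, 0.5, 0, 0, 0.0225, 0, 0.5, 0, 0, 0.0225, 0, 0.5, 0, 0, 0, 0, 0.3, 0, 0, 0, 0, 0.1],
)

```text
t: 22.65
eef_pos: [0.5544, -0.0814, 0.1073]
eef_rot: [0.994, -0.105, 0.0, 0.0]
force: [-0.5, -0.8, 0.3]
grip_width: 0.0283
finger_force: 0.0
```

Request:
servo_tool(
  targets=[0, 0, 0, 0, 0, 0, 0, 0, 0, 0, 0, 0, 0, 0, 0, 0, 0, 0, 0, 0],
)

```text
t: 23.15
eef_pos: [0.5543, -0.0816, 0.1072]
eef_rot: [0.994, -0.106, 0.0, 0.0]
force: [-3.0, -0.4, 6.9]
grip_width: 0.0152
finger_force: 30.0
```

Run:
```python
from h import *
P=now();s=readout.state();print(np.round(P,4),toJ(P),s["grip_width"],s["finger_force"],s["force"].round(1))
x,z=toJ(P)[0],P[2]*1000+19
th=0.515
n=(x-75)*np.sin(th)+(z-58)*np.cos(th);r=-(x-75)*np.cos(th)+(z-58)*np.sin(th);print("r,n",r,n)
t=np.array([.515,.45,.4,.35,.3,.25,.2,.17,.14,.11,.08,.05,.02,0]);X=75-r*np.cos(t)+n*np.sin(t);Z=58+r*np.sin(t)+n*np.cos(t)
print(np.c_[t[1:],np.diff(X),-np.diff(Z),X[1:],Z[1:]-19].round(2))
```

```text
[ 0.5573 -0.0816  0.1292 -0.212 ] [  9.99256876 -20.95447474] 0.015150636723122413 30.00436931848526 [-3.  -0.4  6.9]
r,n 100.99600127189812 46.471135377037896
[[ 4.5000e-01 -5.7200e+00  4.4100e+00  4.2700e+00  1.2477e+02]
 [ 4.0000e-01 -4.2000e+00  3.6400e+00  7.0000e-02  1.2113e+02]
 [ 3.5000e-01 -4.0100e+00  3.8500e+00 -3.9400e+00  1.1729e+02]
 [ 3.0000e-01 -3.8100e+00  4.0400e+00 -7.7500e+00  1.1324e+02]
 [ 2.5000e-01 -3.6100e+00  4.2300e+00 -1.1360e+01  1.0901e+02]
 [ 2.0000e-01 -3.3900e+00  4.4000e+00 -1.4750e+01  1.0461e+02]
 [ 1.7000e-01 -1.9300e+00  2.7200e+00 -1.6680e+01  1.0189e+02]
 [ 1.4000e-01 -1.8500e+00  2.7800e+00 -1.8520e+01  9.9110e+01]
 [ 1.1000e-01 -1.7600e+00  2.8300e+00 -2.0280e+01  9.6280e+01]
 [ 8.0000e-02 -1.6800e+00  2.8800e+00 -2.1960e+01  9.3390e+01]
 [ 5.0000e-02 -1.5900e+00  2.9300e+00 -2.3550e+01  9.0460e+01]
 [ 2.0000e-02 -1.5000e+00  2.9800e+00 -2.5050e+01  8.7480e+01]
 [ 0.0000e+00 -9.5000e-01  2.0100e+00 -2.6000e+01  8.5470e+01]]
```

Request:
servo_tool(
  targets=[-0.0057, 0, 0.0044, 0, 0, -0.0042, 0, 0.0036, 0, 0, -0.004, 0, 0.0038, 0, 0, -0.0038, 0, 0.004, 0, 0, -0.0036, 0, 0.0042, 0, 0],
)

```text
t: 23.78
eef_pos: [0.5359, -0.0775, 0.0878]
eef_rot: [0.994, -0.106, 0.003, 0.0]
force: [9.1, -2.3, 2.9]
grip_width: 0.0153
finger_force: 30.0
```

Request:
servo_tool(
  targets=[-0.0034, 0, 0.0044, 0, 0, -0.0019, 0, 0.0027, 0, 0, -0.0018, 0, 0.0028, 0, 0, 0, 0, 0, 0, 0],
)

```text
t: 24.28
eef_pos: [0.5289, -0.076, 0.0779]
eef_rot: [0.994, -0.106, 0.003, 0.0]
force: [7.2, -1.0, 3.7]
grip_width: 0.0153
finger_force: 30.0
```

Run:
```python
from h import *
P=now();s=readout.state();print(np.round(P,4),toJ(P),s["grip_width"],s["finger_force"],s["force"].round(1),s["wrist_torque"].round(2))
rail("top")
```

```text
[ 0.5319 -0.076   0.0999 -0.2121] [-16.05515077 -20.89273695] 0.015303530276740465 30.00117927789688 [ 7.2 -1.   3.7] [-0.21 -1.57  0.04]
```

Request:
servo_tool(
  targets=[-0.0009, 0, 0.0014, 0, 0, -0.0009, 0, 0.0014, 0, 0, 0, 0, 0, 0, 0],
)

```text
t: 24.7
eef_pos: [0.5274, -0.0757, 0.0752]
eef_rot: [0.994, -0.106, 0.003, 0.0]
force: [8.7, -1.5, 4.0]
grip_width: 0.0155
finger_force: 30.0
```

Request:
servo_tool(
  targets=[-0.0008, 0, 0.0014, 0, 0, -0.0008, 0, 0.0014, 0, 0, 0, 0, 0, 0, 0],
)

```text
t: 25.08
eef_pos: [0.5258, -0.0754, 0.0725]
eef_rot: [0.994, -0.106, 0.003, 0.0]
force: [7.1, -0.5, 3.2]
grip_width: 0.0149
finger_force: 30.0
```

Request:
servo_tool(
  targets=[-0.0008, 0, 0.0014, 0, 0, -0.0008, 0, 0.0014, 0, 0, 0, 0, 0, 0, 0],
)

```text
t: 25.45
eef_pos: [0.5244, -0.075, 0.0697]
eef_rot: [0.994, -0.106, 0.003, 0.0]
force: [8.6, -1.7, 4.8]
grip_width: 0.015
finger_force: 30.0
```

Request:
servo_tool(
  targets=[-0.0008, 0, 0.0014, 0, 0, 0, 0, 0, 0, 0],
)

```text
t: 25.7
eef_pos: [0.5237, -0.0749, 0.0683]
eef_rot: [0.994, -0.106, 0.003, 0.0]
force: [9.1, -1.4, 4.4]
grip_width: 0.0151
finger_force: 30.0
```

Run:
```python
from h import *
P=now();s=readout.state();print(np.round(P,4),toJ(P),s["force"].round(1),s["wrist_torque"].round(2))
p,d,a,b,z=jcloud("scene")
k=(d>0)&(abs(a+25)<18)&(b<-98)&(b>-138)&(z>40);print("catch",k.sum(),np.percentile(z[k],[5,50,90,97]))
p,d,a,b,z=jcloud("top")
k=(d>0)&(abs(a+25)<16)&(b<-100)&(b>-135)&(z>60);print("catch",k.sum(),np.percentile(z[k],[5,50,90,97]))
k=(d>0)&(abs(a+65)<10)&(abs(b)<75)&(z>50);print("rail top",k.sum(),np.percentile(z[k],[50,80]) if k.sum() else 0)
```

```text
[ 0.5267 -0.0749  0.0903 -0.2121] [-21.3608416  -20.87544227] [ 9.1 -1.4  4.4] [-0.2  -1.82 -0.01]
catch 232 [ 45.76379717  78.74759352 210.55324803 212.36786491]
catch 100 [ 80.70084362 209.29908492 215.82458131 217.94399134]
rail top 595 [483.70280966 491.26281472]
```

Request:
servo_tool(
  targets=[-0.0005, 0, 0.001, 0, 0, -0.0005, 0, 0.001, 0, 0, 0, 0, 0, 0, 0],
)

```text
t: 26.18
eef_pos: [0.5227, -0.0747, 0.0664]
eef_rot: [0.994, -0.106, 0.003, 0.0]
force: [9.0, 0.0, 5.0]
grip_width: 0.0152
finger_force: 30.0
```

Request:
servo_tool(
  targets=[-0.0005, 0, 0.001, 0, 0, 0, 0, 0, 0, 0],
)

```text
t: 26.42
eef_pos: [0.5223, -0.0746, 0.0653]
eef_rot: [0.994, -0.106, 0.003, 0.0]
force: [8.3, -0.4, 4.6]
grip_width: 0.0152
finger_force: 30.0
```

Request:
servo_tool(
  targets=[-0.0005, 0, 0.001, 0, 0, 0, 0, 0, 0, 0],
)

```text
t: 26.68
eef_pos: [0.522, -0.0745, 0.0646]
eef_rot: [0.994, -0.106, 0.003, 0.0]
force: [6.6, -1.5, 8.3]
grip_width: 0.0153
finger_force: 30.0
```

Request:
servo_tool(
  targets=[-0.0003, 0, 0.001, 0, 0, 0, 0, 0, 0, 0],
)

```text
t: 26.92
eef_pos: [0.5219, -0.0745, 0.0641]
eef_rot: [0.994, -0.106, 0.003, 0.0]
force: [5.1, -1.7, 17.4]
grip_width: 0.0151
finger_force: 30.0
```

Contact felt: the force rose from 4.6 to 17.4 N. Holding here, I'll slide the bolt.

Request:
servo_tool(
  targets=[0, 0.003, 0, 0, 0, 0, 0.003, 0, 0, 0, 0, 0.003, 0, 0, 0],
)

```text
t: 27.3
eef_pos: [0.52, -0.0833, 0.0641]
eef_rot: [0.994, -0.106, 0.003, 0.0]
force: [5.3, 0.5, 17.4]
grip_width: 0.0156
finger_force: 30.0
```

Request:
servo_tool(
  targets=[0, 0.003, 0, 0, 0, 0, 0.003, 0, 0, 0, 0, 0, 0, 0, 0],
)

```text
t: 27.68
eef_pos: [0.5186, -0.0894, 0.0641]
eef_rot: [0.994, -0.106, 0.003, 0.0]
force: [4.2, -1.3, 17.9]
grip_width: 0.0148
finger_force: 30.0
```

Request:
servo_tool(
  targets=[0, 0.003, 0, 0, 0, 0, 0.002, 0, 0, 0, 0, 0, 0, 0, 0],
)

```text
t: 28.05
eef_pos: [0.5176, -0.0942, 0.0641]
eef_rot: [0.994, -0.106, 0.003, 0.0]
force: [4.7, -1.5, 18.7]
grip_width: 0.015
finger_force: 30.0
```

Request:
servo_tool(
  targets=[0, 0.001, 0, 0, 0, 0, 0.001, 0, 0, 0, 0, 0, 0, 0, 0],
)

```text
t: 28.42
eef_pos: [0.5172, -0.0961, 0.0641]
eef_rot: [0.994, -0.106, 0.003, 0.0]
force: [3.9, -0.2, 18.4]
grip_width: 0.0152
finger_force: 30.0
```

Request:
servo_tool(
  targets=[0, 0.001, 0, 0, 0, 0, 0, 0, 0, 0],
)

```text
t: 28.68
eef_pos: [0.5171, -0.0967, 0.0641]
eef_rot: [0.994, -0.106, 0.003, 0.0]
force: [5.2, 5.2, 17.8]
grip_width: 0.0154
finger_force: 30.0
```

Run:
```python
from h import *
P=now();s=readout.state();print(np.round(P,4),toJ(P),s["force"].round(1),s["wrist_torque"].round(2))
```

```text
[ 0.5201 -0.0967  0.0861 -0.2125] [-23.19753551 -43.6087904 ] [ 5.2  5.2 17.8] [ 0.9  -1.32  0.08]
```

Request:
servo_tool(
  targets=[0, 0.001, 0, 0, 0, 0, 0, 0, 0, 0],
)

```text
t: 28.92
eef_pos: [0.517, -0.097, 0.0641]
eef_rot: [0.994, -0.106, 0.003, -0.0]
force: [8.4, 12.9, 17.3]
grip_width: 0.0152
finger_force: 30.0
```

The bolt is at its end stop, with the y force up to 13 N. I'll relax the arm and release.

Request:
servo_tool(
  targets=[0, -0.0012, 0, 0, 0, 0, 0, -0.001, 0, 0, 0, 0, 0, 0, 0.2, 0, 0, 0, 0, 0.35, 0, 0, 0, 0, 0.35],
)

```text
t: 29.55
eef_pos: [0.5132, -0.0961, 0.0627]
eef_rot: [0.994, -0.106, -0.0, -0.0]
force: [-0.3, -0.0, 0.1]
grip_width: 0.0315
finger_force: 0.0
```

Request:
servo_tool(
  targets=[0, 0, -0.01, 0, 0.35, 0, 0, -0.03, 0, 0.35, 0, 0, -0.05, 0, 0.35, -0.03, 0, -0.05, 0, 0.35, -0.03, 0, -0.05, 0, 0.35],
)

```text
t: 30.18
eef_pos: [0.454, -0.0833, 0.2549]
eef_rot: [0.994, -0.106, 0.0, 0.0]
force: [0.7, -0.4, 0.9]
grip_width: 0.0321
finger_force: 0.0
```

Request:
servo_tool(
  targets=[-0.02, 0.06, -0.02, 0, 0.35, -0.02, 0.06, 0, 0, 0.35, 0, 0.06, 0, 0, 0.35, 0, 0.06, 0, 0, 0.35, 0, 0, 0, 0, 0.35],
)

```text
t: 30.8
eef_pos: [0.3665, -0.3088, 0.2723]
eef_rot: [0.994, -0.108, 0.0, 0.0]
force: [-0.3, 1.4, -0.6]
grip_width: 0.0317
finger_force: 0.0
```

Run:
```python
from h import *
P=now();print(np.round(P,3),readout.state()["force"].round(1))
for cam in ("top","scene"):
    p,d,a,b,z=jcloud(cam)
    k=(d>0)&(abs(a+65)<9)&(abs(b)<70)&(z>45)&(z<160);print(cam,"rail",k.sum(),np.percentile(z[k],[20,50,80]).round())
    k=(d>0)&(abs(a+22)<14)&(b<0)&(b>-80)&(z>85)&(z<130);print("knob",k.sum(),[np.percentile(v[k],[5,50,95]).round() for v in (a,b,z)])
    if cam=="scene":
        x,y=proj(cam,(*J(0,10),.05)).astype(int)
        cv2.imwrite("pics/c9.png",cv2.resize(p[y-75:y+75,x-100:x+100],(800,600),interpolation=3)[:,:,::-1])
```

```text
[ 0.369 -0.309  0.294 -0.216] [-0.3  1.4 -0.6]
top rail 244 [68. 71. 74.]
knob 43 [array([-30., -24., -16.]), array([-62., -44., -37.]), array([ 86., 114., 119.])]
scene rail 220 [66. 69. 70.]
knob 89 [array([-27., -18., -13.]), array([-48., -40., -35.]), array([ 88., 103., 115.])]
```

View pics/c9.png

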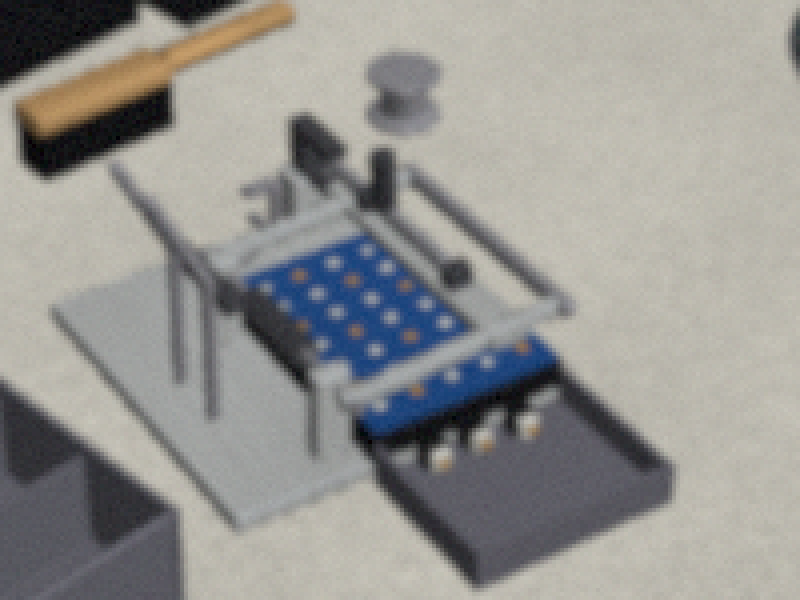

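The gate is shut, with the rail at about z = 65. The knob stands at y = -44 at pixel (382,180) with the bolt under the lip. The three switches are in the trough and the brush stands clear.

```bash
python3 -c "
from plant import job
print(job.close_job())"
```

```text
the job is handed in; nothing more can be done
None
```

The job is handed in at about 31 s. The last camera check showed the three switches in the trough, the brush back at its starting place clear of the jig, and the gate staying shut after release with the bolt fully home. The judge's verdict was not shown.

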